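Snap a fresh drying cartridge into the hearing-aid dryer and start it

TASK

Fit the orange drying cartridge with the white wedge ends into the grey hearing-aid dryer: press it down level between the two steel spring clips until it snaps in at both ends and rests on the white rib, and let go of it. Then press the dryer's green button well down and let it come up again. Leave the battery tube, the glasses case and the glass bowl where they are.

Things in the scene. Friction and masses are not known exactly. Their poses are not given: they have to be found in the camera images.
- dryer: grey plastic hearing-aid dryer, fixed. Origin: on the nightstand under it; low front step faces its own -x, z up. Footprint x -60 to 50, y -60 to 60 mm. Step (x -60 to -8) 30 mm high, carries the button; deck (x -8 to 50) 56 mm high. On the deck at x 21, y 0: white rib 12 (x) by 46 (y) by 8 mm high, top at z 64, on which the cartridge rests; two steel clips face each other across it along y.
- clip_seat (a point): point on the dryer, its axes: the seated cartridge's middle, long axis along this y. 74 mm above the nightstand, 18 above the deck, 10 above the rib. A steel leaf clip 16 mm wide in x stands at y +41 and -41 mm: round nose (radius 3, inner side 36.5 mm from the middle, 4.3 mm above this point), lips flared to 31 mm above the deck. Space beside the rib in +x and -x is free for fingers.
- clip_left (a joint): spring clip on the dryer's +y side, hinge at deck level, rad: 0 sprung in, grows as its nose is spread outwards (about 0.16 while the cartridge's edge passes the nose, under about 0.05 when the cartridge is seated centrally), at most 0.4.
- clip_right (a joint): the same on the dryer's -y side. Pressing the cartridge past both slippery noses takes about 13 N in all, starting with its middle about 11 mm above its seat; it snaps home over the last few mm and is then held down.
- cartridge: loose drying cartridge, about 45 g, orange block with white ends, lying flat. 80 mm long along its x, 24 wide in y, 20 high; same both ways up and round. Full section 60 mm long; each end is a 45 degree wedge whose horizontal edge, along y, lies at mid-height 40 mm from the middle. Origin: centre of its underside.
- cartridge_mid (a point): the middle of the cartridge, 10 mm above its underside; axes as the cartridge's.
- start_button (a joint): green spring push button, travel 0 (up) to 0.006 m (fully down), about 5 N fully down, springs back.
- start_button_top (a point): centre of the green button's top face (24 mm across, in a white housing 40 mm across), 48 mm above the nightstand when up; in the dryer's frame at x = -34 mm, y = 0. It moves with the button.
- battery_tube: white plastic battery dispenser tube standing upright, 27 mm across, 66 mm tall, loose; leave alone. Origin: centre of its underside.
- glasses_case: aluminium glasses case, 60 x 155 x 36 mm, loose; leave alone. Origin: centre of its underside, long in its y.
- glass_bowl: small glass bowl, 90 mm across, 40 mm high, loose; leave alone. Origin: centre of its underside.
There are look-alikes about, which are no part of the job. What is shaped like the dryer but blue is not meant.

How it is judged:
By the outcome, as a careful person would: the job done as asked, in the order asked, and still so for the second after the job is handed in, with the robot touching nothing.
It also fails if it takes over 40 s, if anything falls off the work surface, if the arm or the gripper's body presses on something with over 40 N, if the wrist force passes 120 N, or if a joint passes its speed limit or range.

ROBOT

A 6-joint arm with a two-finger parallel gripper is mounted at the origin on the work surface. World frame = base frame: x ahead of the robot, y to its left, z up, the work surface at z = 0. Lengths are in m, angles in rad, forces in N, time in s.
With the tool pointing down it reaches from about 0.25 to 0.8 m from the base axis. Payload 3.9 kg.
Tool frame: the origin (TCP) lies on the centre line of the jaws, within the pads' length; the fingertips stand ahead of it and the grasp point (between the pads) lies 11 mm behind it (arm.tip_extent is the z of the fingertips in the tool frame, in m); z points along the fingers, y is the direction in which the jaws open and shut (so a half turn about z gives the same grasp; the last joint's range is limited). The gripper opens to 85 mm and grips with 20 to 120 N. Pads are 22 mm wide; open, the fingers measure 114 mm over their backs; the gripper's body (76 mm by 85 mm) begins 54 mm behind the grasp point. The pads swing forward as they close: fully open they stand 13 mm farther back than shut.
Start: joints at [1.219, 0.26, -0.138, 1.173, 0, 1.571], TCP at [0.181, 0.493, 0.239] pointing down, gripper open.
Joint ranges: [-2.78, 2.78], [-0.83, 1.72], [-1.28, 1.37], [-1.9, 2.12], [-1.57, 1.48], [-3.14, 3.14]. Speed limits (rad/s): [2.57, 2.57, 3.14, 3.14, 3.14, 3.14].

INTERFACE

Orientations are given as a unit quaternion [x, y, z, w].
In Python, from workcell import arm gives the robot as it stands.
- The arm moves only by the shell command python3 -m inch 'ROWS' [FORCE]. ROWS is JSON, a list that holds one entry, the list of rows, each a list of 5 numbers: the closure in counts, from 0 (fully open) to 255 (shut), then the shift along the tool's x, y, z in m, then the turn about the tool's z in rad. In form: [[[fingers, dx, dy, dz, turn], ...]]. A call has 1 to 5 rows; each row shifts and turns the commanded pose from where the row before left it, along the tool's axes as they then stand; what a row does not reach is not made up. A row lasts 1/8 s, in which the tool goes at most 62.5 mm and 10.7 degrees, less where a joint would pass 70% of its speed; a pose out of reach is approached as far as the arm can. A call is refused whole if a number of a shift passes 0.0625 or a number of a turn 0.188, either way. A call with a gripper value outside its range is refused whole. The fingers move at their own pace and stop on an object; FORCE is the grip in N (left out, the last holds). Time passes only in rows, so rows that do not move let the fingers close. It gives the time, the measured TCP pose, the force and the opening at its end, in the units of the state.
- arm.get_obs(): the state, without advancing time (a new reading comes with each control period).
- arm.grab_frame(name): name is "side" or "top" or "wrist"; returns (picture, depth): 400x640x3 uint8, red, green, blue; 400x640 float32, m along the optical axis (not along the pixel's ray), 0 where there is no reading.
- arm.camera_params(name): a dict with "fx", "fy", "cx", "cy" (pixels), "D" ([k1, k2, p1, p2, k3] as OpenCV has them; the pictures are not rectified), "view" (4x4, takes a point from world to camera coordinates). Camera axes: x right, y up, looking along -z (the intrinsics and any distortion apply to the point x, -y, -z); pixel columns grow to the right and rows downward; lengths in m; the calibration is good to about 2 mm. A picture is of the moment at which its call begins: read the wrist's pose just before it. camera_params takes no time and is no camera call; for the wrist camera it gives the pose at the moment of the call.
- arm.finish_job(): hands the job in, once; it reports no verdict.
Trained networks look in the newest picture that a camera, given by its name, has taken for a name from the list of things; names that differ only in an ending like _2 or _b are one class to them, and where a whole thing is asked for, a point or a joint stands for the part that bears it (a point fixed in the world has none). Each returns a list of dicts, best first, with "conf" (0 to 1); they miss things now and then, are a little off and sometimes report something else, mostly with a low value. They report only what shows in the picture. A call takes as long as a camera call. They do not tell look-alikes from the thing itself.
- arm.silhouettes(camera, label): "region" (400x640 bool, what is visible of it) and "pixel" ([column, row] in pixels, amid what is visible of it).
- arm.tip_of(camera, label): "pixel" ([column, row] in pixels: a listed point, or the origin of a listed thing).
The state is a dict: "t": time; "qpos": joint angles; "joint_velocities": joint speeds; "tau": joint torques, N m; "position": TCP position; "tcp_rot": TCP orientation; "ft_force": force on the tool from outside, world axes, zero at the start; "wrist_torque": the same for the moment, N m; "gripper_width": opening from 0.0 (shut) to 1.0 (fully open).
Only numpy, scipy, OpenCV 4.12 (cv2) and the standard library are available. Lean on these libraries where they do the work, as an engineer would, in place of code of your own. Each camera call takes 0.05 s, during which the arm holds its last target.

## Working session

There is one attempt and no reset: what is moved stays moved. The work goes in short steps, Python scripts to look and compute and a shell command to move; the robot and the scene stay as the last step left them, time stands still between calls to the robot, and variables do not carry over. Pictures are saved under pics/ and viewed, and the job is handed in when it is done.

```bash
mkdir -p pics; ls; cat > h.py <<'E'
import numpy as np, cv2
from workcell import arm
def cam(n):
    p=arm.camera_params(n); K=np.array([[p['fx'],0,p['cx']],[0,p['fy'],p['cy']],[0,0,1.]]); return K,np.array(p['D'],float),np.array(p['view'])
def proj(n,P,c=None):
    K,D,V=c or cam(n); P=np.atleast_2d(P); C=P@V[:3,:3].T+V[:3,3]; C=C*[1,-1,-1]
    return cv2.projectPoints(C.reshape(-1,1,3),np.zeros(3),np.zeros(3),K,D)[0].reshape(-1,2)
def ray(n,px,c=None):
    K,D,V=c or cam(n); u=cv2.undistortPoints(np.array(px,float).reshape(-1,1,2),K,D).reshape(-1,2)
    d=np.c_[u[:,0],-u[:,1],-np.ones(len(u))]; R=V[:3,:3]; o=-R.T@V[:3,3]; return o,d@R
def onz(n,px,z,c=None):
    o,d=ray(n,px,c); return o+d*((z-o[2])/d[:,2])[:,None]
def deproj(n,px,depth,c=None):
    o,d=ray(n,px,c); return o+d*np.asarray(depth)[:,None]
def save(f,im): cv2.imwrite('pics/'+f,cv2.cvtColor(im,cv2.COLOR_RGB2BGR))
E
python3 - <<'E'
from h import *
print(arm.tip_extent)
for n in ['side','top','wrist']:
    im,d=arm.grab_frame(n); save(n+'0.png',im); np.savez('/tmp/%s0.npz'%n,im=im,d=d)
    for l in ['dryer','cartridge','cartridge_mid','clip_seat','start_button_top','battery_tube','glasses_case','glass_bowl']:
        try: print(n,l,[(np.round(r['pixel'],1).tolist(),round(r['conf'],2)) for r in arm.tip_of(n,l)])
        except Exception as e: print(n,l,e)
o=arm.get_obs(); print(o['t'],o['position'],o['tcp_rot'],o['ft_force'])
E
```

```text
pics
0.008
side dryer [([452.2, 365.6], 0.79), ([343.9, 300.2], 0.74), ([234.0, 193.2], 0.18)]
side cartridge [([234.6, 194.1], 0.72)]
side cartridge_mid [([233.8, 191.1], 0.77)]
side clip_seat [([351.4, 260.4], 0.64), ([462.0, 325.0], 0.59)]
side start_button_top [([460.2, 371.4], 0.7), ([337.2, 299.0], 0.64)]
side battery_tube [([319.7, 233.9], 0.94)]
side glasses_case [([363.7, 187.8], 0.61)]
side glass_bowl [([252.4, 275.0], 0.91)]
top dryer [([380.5, 253.5], 0.85), ([475.3, 243.5], 0.78)]
top cartridge [([202.1, 239.5], 0.71)]
top cartridge_mid [([197.8, 237.6], 0.96)]
top clip_seat [([480.5, 233.2], 0.85), ([380.2, 240.9], 0.69)]
top start_button_top [([201.6, 242.8], 0.59), ([390.4, 269.4], 0.56), ([493.8, 251.3], 0.43), ([197.8, 239.9], 0.38)]
top battery_tube [([313.0, 214.4], 0.58)]
top glasses_case [([298.7, 128.4], 0.7)]
top glass_bowl [([313.3, 215.9], 0.74), ([300.8, 289.4], 0.68)]
wrist dryer []
wrist cartridge []
wrist cartridge_mid []
wrist clip_seat []
wrist start_button_top []
wrist battery_tube []
wrist glasses_case []
wrist glass_bowl []
1.35 [0.18089698 0.49282209 0.23930042] [ 1.74982744e-01  9.84571500e-01 -2.33738597e-05  5.29032898e-06] [-0.02813262 -0.71131151 -1.02783152]
```

View pics/top0.png

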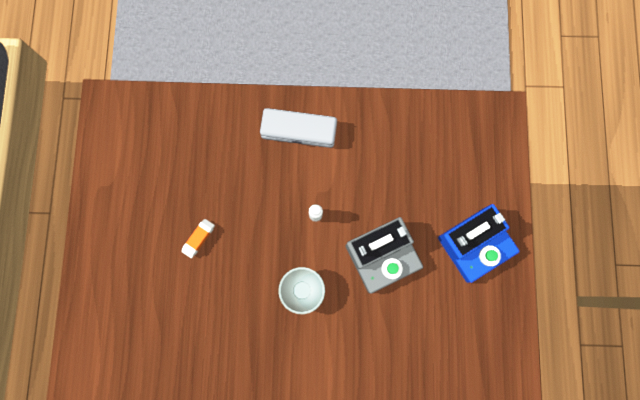

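View pics/side0.png

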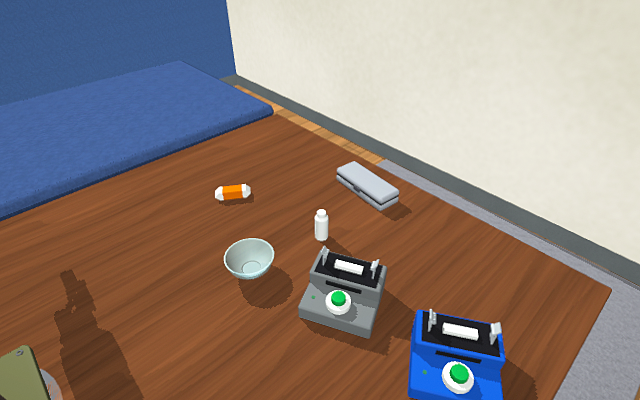

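View pics/wrist0.png

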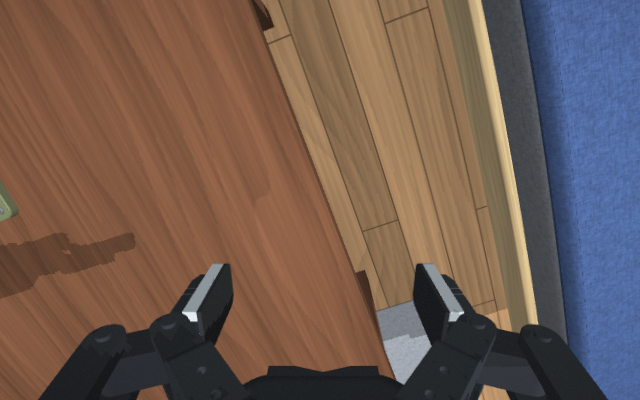

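Candidates: the only cartridge is at top (198,238), side (233,191). There are two dryer shapes: grey at top (385,255), side (343,300), and a blue look-alike at top (480,243), side (458,365). I choose the grey one. Next I measure both.

```bash
python3 - <<'E'
from h import *
im=np.load('/tmp/top0.npz'); I=im['im'];d=im['d']; 
hsv=cv2.cvtColor(I,cv2.COLOR_RGB2HSV).astype(int)
K,D,V=cam('top'); print(-V[:3,:3].T@V[:3,3])
# cartridge: height-based from depth
ys,xs=np.mgrid[0:400,0:640]
m=d>0
P=np.full((400,640,3),np.nan); P[m]=deproj('top',np.c_[xs[m],ys[m]],d[m])
np.save('/tmp/P.npy',P)
w=(slice(205,275),slice(165,235))
print('table z',np.nanmedian(P[200:280,230:280,2]))
q=P[w]; h=(q[...,2]>0.008); pts=q[h]; print('cart',len(pts),pts.min(0),pts.max(0))
top=pts[pts[:,2]>0.016]; 
for s in (pts,):
    r=cv2.minAreaRect((s[:,:2]*1000).astype(np.float32)); print(r)
# by colour
orange=(hsv[...,0]>8)&(hsv[...,0]<20)&(hsv[...,1]>190)&(hsv[...,2]>200); 
o=np.zeros_like(orange); o[w]=orange[w]; yy,xx=np.nonzero(o); wp=onz('top',np.c_[xx,yy],0.018); print('orange',wp.mean(0),cv2.minAreaRect((wp[:,:2]*1000).astype(np.float32)))
# dryer
w=(slice(200,310),slice(330,435)); 
g=(hsv[...,0]>50)&(hsv[...,0]<80)&(hsv[...,1]>120)&(hsv[...,2]>120); o=np.zeros_like(g);o[w]=g[w]; yy,xx=np.nonzero(o); print('green',len(yy),xx.mean(),yy.mean(),onz('top',[[xx.mean(),yy.mean()]],0.048))
q=P[w]; h=(q[...,2]>0.02); pts=q[h]; print('dryer',cv2.minAreaRect((pts[:,:2]*1000).astype(np.float32)), np.nanpercentile(pts[:,2],[5,50,95,99]))
dk=pts[(pts[:,2]>0.05)&(pts[:,2]<0.06)]; print('deck',cv2.minAreaRect((dk[:,:2]*1000).astype(np.float32)))
crop=cv2.resize(I[200:310,330:435],None,fx=5,fy=5,interpolation=cv2.INTER_CUBIC); save('dry_c.png',crop)
crop=cv2.resize(I[205:275,165:235],None,fx=6,fy=6,interpolation=cv2.INTER_CUBIC); save('cart_c.png',crop)
E
```

```text
[ 0.43600967 -0.02925997  1.01227086]
table z 0.00026070323187310507
cart 520 [0.50344337 0.17989629 0.00803945] [0.57943919 0.23933942 0.0275671 ]
((541.1613159179688, 210.05999755859375), (25.687511444091797, 79.5276870727539), 57.33258056640625)
orange [0.53789944 0.20283056 0.018     ] ((540.2349853515625, 210.46084594726562), (25.953651428222656, 38.312049865722656), 57.621402740478516)
green 89 392.2696629213483 268.03370786516854 [[ 0.48678447 -0.17960202  0.048     ]]
dryer ((513.4697875976562, -166.52383422851562), (110.68988800048828, 122.16026306152344), 27.14451026916504) [0.02775753 0.05336973 0.06410135 0.08413372]
deck ((519.841064453125, -162.7393341064453), (95.66643524169922, 122.01983642578125), 26.101390838623047)
```

View pics/dry_c.png

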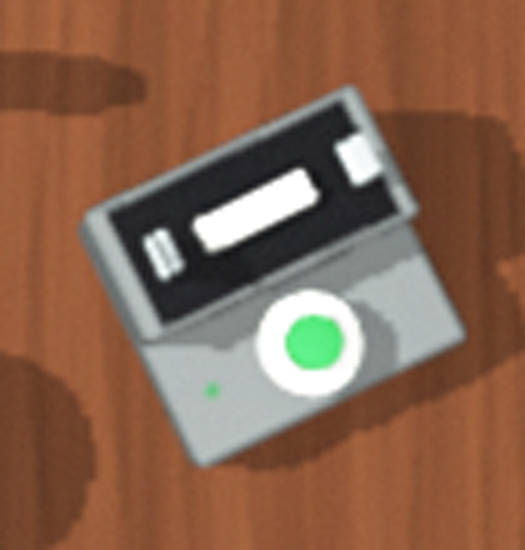

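View pics/cart_c.png

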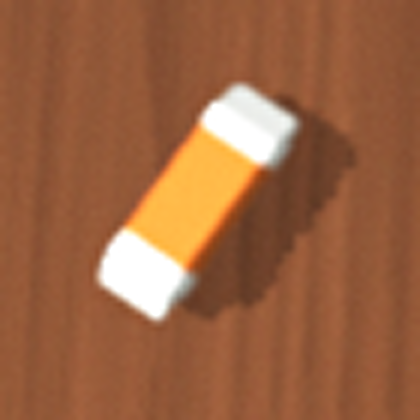

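The crops confirm it: cartridge orange with white ends, centre about (0.540, 0.210), long axis about -33°. The dryer is grey with a black deck, at about 27° yaw. I move above the cartridge, staying high.

```bash
python3 -m inch '[[[0,-0.054,-0.018,0,0],[0,-0.054,-0.018,0,0],[0,-0.054,-0.018,0,0],[0,-0.054,-0.018,0,0],[0,-0.054,-0.018,0,0]]]' 60; python3 -m inch '[[[0,-0.055,-0.018,0.01,0],[0,-0.055,-0.018,0.01,0],[0,-0.055,-0.016,0.02,0],[0,0,0,0.04,0.11],[0,0,0,0.03,0.11]]]'
```

```text
t: 1.98
position: [0.4047, 0.3141, 0.2395]
tcp_rot: [0.175, 0.985, 0.0, 0.0]
ft_force: [0.8, 1.6, -0.5]
gripper_width: 1.003
t: 2.6
position: [0.5407, 0.2085, 0.1276]
tcp_rot: [0.285, 0.959, -0.0, -0.0]
ft_force: [-0.1, -0.2, -0.3]
gripper_width: 0.996
```

```bash
cat > fit.py <<'E'
from h import *
from scipy.optimize import least_squares
# dryer fit from top0: corners read off crop /5 + offset
off=np.array([330,200.])
obs=[([50,60,56],(352,90)),([50,-60,56],None)]
E
python3 - <<'E'
from h import *
I=np.load('/tmp/top0.npz')['im']; S=np.load('/tmp/side0.npz')['im']
from scipy.optimize import least_squares
def rib(I,w):
    hsv=cv2.cvtColor(I,cv2.COLOR_RGB2HSV).astype(int)
    m=((hsv[...,1]<40)&(hsv[...,2]>215)).astype(np.uint8); z=np.zeros_like(m); z[w]=m[w]
    n,l,s,c=cv2.connectedComponentsWithStats(z); return [(s[i].tolist(),c[i].round(1).tolist(),np.c_[np.nonzero(l==i)[::-1]]) for i in range(1,n) if s[i][4]>8]
for n,im,w in (('top',I,(slice(200,310),slice(330,435))),('side',S,(slice(240,345),slice(295,390)))):
    for s,c,p in rib(im,w): 
        r=cv2.minAreaRect(onz(n,p,0.064)[:,:2].astype(np.float32)*1000) 
        print(n,s,c,'z64:',onz(n,[c],0.064)[0].round(4),np.round(r[1],1),round(r[2],1))
save('side_c.png',cv2.resize(S[240:345,290:395],None,fx=5,fy=5,interpolation=cv2.INTER_CUBIC))
E
```

```text
top [398, 227, 8, 9, 49] [401.3, 231.2] z64: [ 0.5572 -0.1948  0.064 ] [15.6 11.4] 26.5
top [369, 234, 24, 16, 161] [380.6, 241.6] z64: [ 0.5361 -0.1547  0.064 ] [12.7 46.2] 26.6
top [359, 246, 5, 9, 17] [361.4, 249.8] z64: [ 0.5194 -0.1178  0.064 ] [14.6  6.9] 27.3
top [381, 258, 21, 21, 243] [390.8, 268.3] z64: [ 0.4854 -0.1743  0.064 ] [38.2 38.3] 0.1
side [335, 259, 28, 15, 228] [348.5, 266.2] z64: [ 0.5345 -0.1559  0.064 ] [17.8 46.2] 27.5
side [371, 260, 7, 8, 31] [374.2, 263.6] z64: [ 0.5694 -0.1811  0.064 ] [18.3  6.8] 26.8
side [326, 290, 25, 25, 259] [337.8, 303.7] z64: [ 0.4695 -0.1952  0.064 ] [41.1 37.5] 10.3
```

Rib centre is (0.536, -0.155), yaw about 26.7°, and the button position (0.487, -0.180) agrees with it. Now a wrist look at the cartridge.

```bash
python3 - <<'E'
from h import *
c=cam('wrist'); o=arm.get_obs(); im,d=arm.grab_frame('wrist'); save('w1.png',im)
R=c[2][:3,:3]; print('cam',(-R.T@c[2][:3,3]).round(4), 'look',(-R[2]).round(3)); print(o['position'],o['tcp_rot'])
hsv=cv2.cvtColor(im,cv2.COLOR_RGB2HSV).astype(int)
m=((hsv[...,0]>8)&(hsv[...,0]<22)&(hsv[...,1]>150)&(hsv[...,2]>180))
n,l,s,cc=cv2.connectedComponentsWithStats(m.astype(np.uint8)); i=1+np.argmax(s[1:,4]); yy,xx=np.nonzero(l==i); print(s[i],cc[i])
print('d',np.median(d[yy,xx]))
P=deproj('wrist',np.c_[xx,yy],d[yy,xx],c); print(np.median(P,0))
for z in (.02,):
    w=onz('wrist',np.c_[xx,yy],z,c); print(cv2.minAreaRect((w[:,:2]*1000).astype(np.float32)))
r=arm.tip_of('wrist','cartridge_mid'); print(r); 
for q in r[:1]: print(onz('wrist',[q['pixel']],0.01,c))
r=arm.silhouettes('wrist','cartridge')
if r:
    yy,xx=np.nonzero(r[0]['region']); P=deproj('wrist',np.c_[xx,yy],d[yy,xx],c); P=P[(P[:,2]>.006)&(P[:,2]<.025)]; print(r[0]['conf'],cv2.minAreaRect((P[:,:2]*1000).astype(np.float32)),np.percentile(P[:,2],[50,95]))
E
```

```text
cam [0.4695 0.2557 0.2616] look [ 0.27  -0.177 -0.946]
[0.54065655 0.20854519 0.1276315 ] [ 2.84736012e-01  9.58605825e-01 -2.64591808e-04 -4.53424025e-04]
[ 306  175   32   51 1564] [321.92263427 199.49296675]
d 0.25595254
[0.53775867 0.21028755 0.01929914]
((538.2777099609375, 209.93450927734375), (24.255048751831055, 42.250091552734375), 57.69346618652344)
[{'pixel': [319.5, 196.0], 'conf': 0.88}]
[[0.53673612 0.20865002 0.01      ]]
0.82 ((538.4511108398438, 209.85935974121094), (24.360050201416016, 79.71578979492188), 57.87681579589844) [0.01920481 0.02043538]
```

View pics/w1.png

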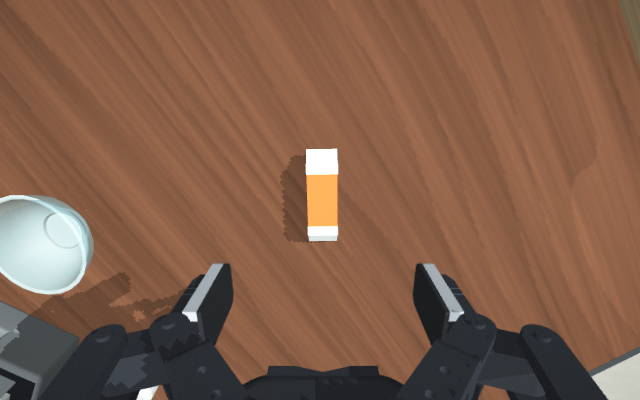

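The wrist view shows the cartridge at pixel (322,197), lined up between the jaws. The measured centre is (0.5385, 0.2098). I descend and grip.

```bash
python3 -m inch '[[[0,0.0025,0,0.03,-0.015],[0,0,0,0.045,0],[0,0,0,0.03,0],[0,0,0,0.01,0],[0,0,0,0,0]]]' 60; python3 -m inch '[[[255,0,0,0,0],[255,0,0,0,0],[255,0,0,0,0],[255,0,0,0,0]]]' 60
```

```text
t: 3.38
position: [0.539, 0.2115, 0.0152]
tcp_rot: [0.274, 0.962, 0.0, 0.0]
ft_force: [0.7, -0.5, -0.4]
gripper_width: 1.001
t: 3.88
position: [0.5389, 0.2112, 0.0151]
tcp_rot: [0.275, 0.961, 0.0, 0.001]
ft_force: [0.9, 0.3, 7.0]
gripper_width: 0.267
```

```bash
python3 -m inch '[[[255,0,0,-0.02,0],[255,0,0,-0.05,0],[255,0,0,-0.06,0],[255,0,0,-0.02,0],[255,0,0,0,0]]]'; python3 -m inch '[[[255,-0.027,-0.044,0,0],[255,-0.027,-0.044,0,0],[255,-0.027,-0.044,0,0],[255,-0.027,-0.044,0,0],[255,-0.027,-0.044,0,0]]]';  python3 -m inch '[[[255,-0.028,-0.046,0,0],[255,-0.028,-0.046,0,0],[255,0,0,0,0.18],[255,0,0,0,0.18],[255,0,0,0,0.185]]]'
python3 - <<'E'
from h import *
c=cam('wrist'); o=arm.get_obs(); im,d=arm.grab_frame('wrist'); save('w2.png',im); np.savez('/tmp/w2.npz',im=im,d=d,K=c[0],D=c[1],V=c[2])
print(o['t'],o['position'],o['tcp_rot'],o['ft_force'],o['gripper_width'])
E
```

```text
t: 4.5
position: [0.5395, 0.2115, 0.1662]
tcp_rot: [0.275, 0.961, 0.001, 0.002]
ft_force: [-0.1, -0.5, -0.3]
gripper_width: 0.257
t: 5.12
position: [0.5349, -0.0486, 0.1621]
tcp_rot: [0.275, 0.962, -0.0, -0.002]
ft_force: [1.2, 0.4, -0.7]
gripper_width: 0.264
t: 5.75
position: [0.5339, -0.1548, 0.1619]
tcp_rot: [0.526, 0.85, -0.001, -0.002]
ft_force: [-0.6, 1.1, -0.6]
gripper_width: 0.26
5.75 [ 0.53389331 -0.15479687  0.16185893] [ 5.26353710e-01  8.50262963e-01 -5.61948518e-04 -2.08562821e-03] [-0.63596265  1.14129689 -0.59933185] 0.25955003109319535
```

View pics/w2.png

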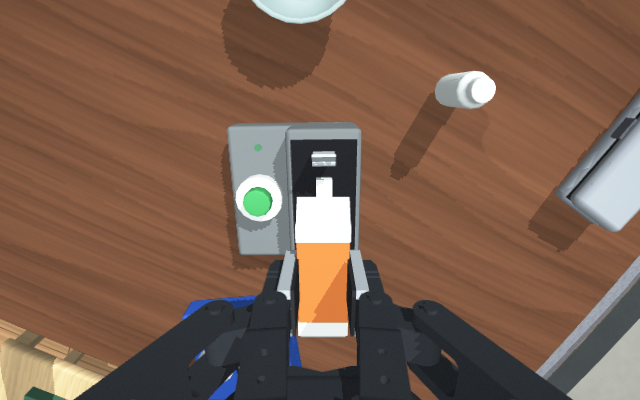

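The cartridge is held square at (323,270) over the grey dryer, with the button at (258,201) and the far clip at (323,159). I measure the grasp offset and the dryer pose in this view.

```bash
python3 - <<'E'
from h import *
from scipy.spatial.transform import Rotation as Ro
f=np.load('/tmp/w2.npz'); im,d=f['im'],f['d']; c=(f['K'],f['D'],f['V'])
o=arm.get_obs(); R=Ro.from_quat(o['tcp_rot']).as_matrix(); T=np.array(o['position']); print('tool x yaw',np.degrees(np.arctan2(R[1,0],R[0,0])),'z',R[:,2])
hsv=cv2.cvtColor(im,cv2.COLOR_RGB2HSV).astype(int)
ys,xs=np.mgrid[0:400,0:640]; m=d>0; P=np.full((400,640,3),np.nan); P[m]=deproj('wrist',np.c_[xs[m],ys[m]],d[m],c)
# cartridge pts in tool frame
Q=(P-T)@R
cm=np.zeros((400,640),bool); cm[195:338,294:354]=1
br=((hsv[...,0]>5)&(hsv[...,0]<25)&(hsv[...,1]>150))|((hsv[...,1]<50)&(hsv[...,2]>190))
q=Q[cm&br&(np.abs(Q[...,2])<.02)]; print('cart n',len(q),'x',q[:,0].min(),q[:,0].max(),'y',np.percentile(q[:,1],[1,99]),'ztop',np.percentile(q[:,2],[2,10,50,90]))
org=cm&(hsv[...,0]>5)&(hsv[...,0]<25)&(hsv[...,1]>150)&(np.abs(Q[...,2])<.02)&(xs>305)&(xs<342); q=Q[org]; print('orange',q[:,0].min(),q[:,0].max()); A=np.c_[q[:,:2],np.ones(len(q))]; print('plane',np.linalg.lstsq(A,q[:,2],rcond=None)[0])
# dryer
g=(hsv[...,0]>50)&(hsv[...,0]<80)&(hsv[...,1]>120)&(hsv[...,2]>100)
n,l,s,cc=cv2.connectedComponentsWithStats(g.astype(np.uint8)); i=1+np.argmax(s[1:,4]); yy,xx=np.nonzero(l==i); w=onz('wrist',np.c_[xx,yy],.048,c); print('green',cc[i],cv2.minEnclosingCircle((w[:,:2]*1000).astype(np.float32)))
wh=((hsv[...,1]<40)&(hsv[...,2]>200)); z=np.zeros_like(wh); z[170:230,230:285]=wh[170:230,230:285]|g[170:230,230:285]; yy,xx=np.nonzero(z); w=onz('wrist',np.c_[xx,yy],.044,c); print('housing',cv2.minEnclosingCircle((w[:,:2]*1000).astype(np.float32)), np.nanmedian(P[z][:,2]))
z=np.zeros_like(wh); z[172:196,312:336]=wh[172:196,312:336]; z&=(P[...,2]<.08); yy,xx=np.nonzero(z); w=onz('wrist',np.c_[xx,yy],.064,c); print('rib end',len(yy),cv2.minAreaRect((w[:,:2]*1000).astype(np.float32)), np.nanmedian(P[z][:,2]))
# deck/body edges: height mask
for lo,hi in ((.022,.036),(.05,.062)):
    mm=(P[...,2]>lo)&(P[...,2]<hi)&(ys<260)&(xs>220)&(xs<370)&(ys>115); p=P[mm][:,:2]*1000
    print(lo,len(p),cv2.minAreaRect(p.astype(np.float32)))
save('w2c.png',cv2.resize(im[110:270,215:375],None,fx=3.7,fy=3.7,interpolation=cv2.INTER_CUBIC))
E
```

```text
tool x yaw 116.27999540270011 z [-0.00402474  0.00117403 -0.99999121]
cart n 7077 x -0.0368491757886035 0.03980609547461634 y [-0.0124461   0.01137188] ztop [-0.00533912 -0.00480018 -0.00397488  0.00126174]
orange -0.022807049776722117 0.02133732283420014
plane [-0.00391729  0.00420169 -0.00408177]
green [257.49526814 201.11198738] ((485.43157958984375, -178.8441162109375), 12.616899490356445)
housing ((484.8536376953125, -176.78636169433594), 20.746109008789062) 0.041784321001508834
rib end 274 ((525.9993896484375, -139.18392944335938), (11.387222290039062, 13.313730239868164), 26.549806594848633) 0.06323651271114886
0.022 5561 ((509.35260009765625, -166.53463745117188), (108.23475646972656, 119.36959075927734), 26.651121139526367)
0.05 5929 ((512.962890625, -154.78228759765625), (95.53641510009766, 101.1791763305664), 27.113615036010742)
```

View pics/w2c.png

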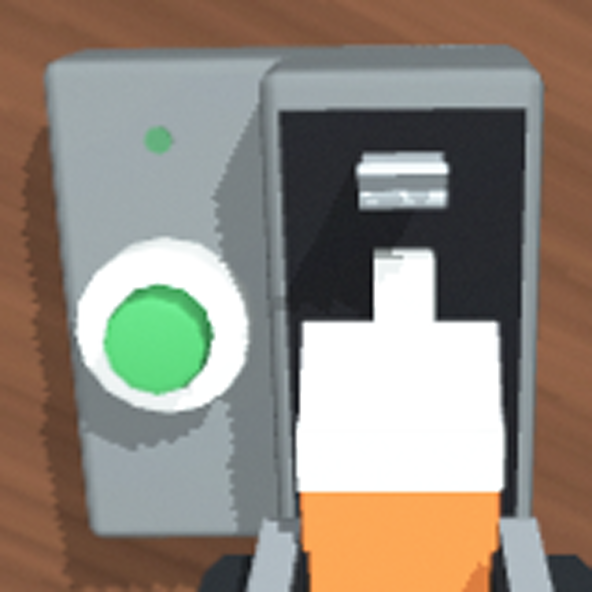

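The cartridge is centred in the jaws within 1 mm and level, its middle about 5.5 mm below the TCP. Dryer seat is about (0.534, -0.154). I descend to just above the clips and look.

```bash
python3 -m inch '[[[255,0.001,0.0015,0.01,-0.005],[255,0,0,0.025,0],[255,0,0,0.02,0],[255,0,0,0.01,0],[255,0,0,0,0]]]' 80
python3 - <<'E'
from h import *
im,d=arm.grab_frame('wrist'); save('w3.png',im)
im,d=arm.grab_frame('side'); save('s3.png',cv2.resize(im[200:350,270:420],None,fx=4,fy=4,interpolation=cv2.INTER_CUBIC))
o=arm.get_obs(); print(o['position'],o['ft_force'])
E
```

```text
t: 6.42
position: [0.5354, -0.1528, 0.098]
tcp_rot: [0.521, 0.854, -0.0, -0.001]
ft_force: [-0.9, 0.1, -0.4]
gripper_width: 0.254
[ 0.53671285 -0.15328691  0.09955315] [-0.04791415 -0.52459202 -0.21288305]
```

View pics/w3.png

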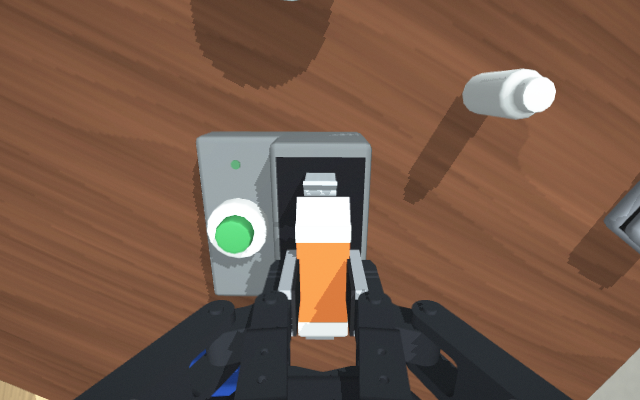

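View pics/s3.png

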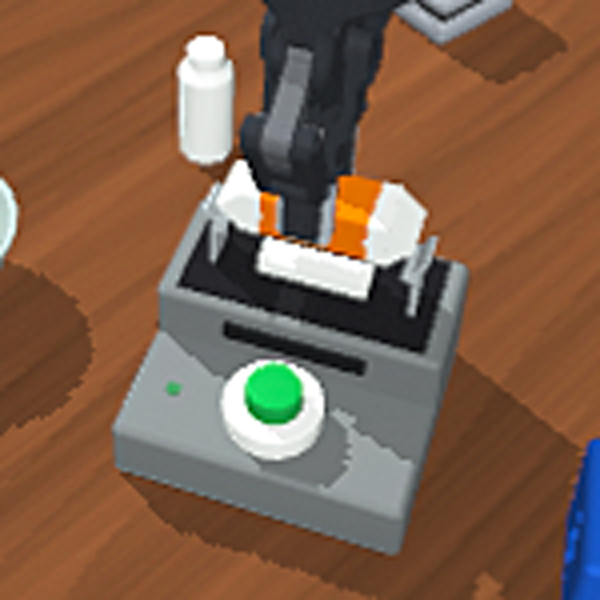

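The wrist and side views agree. The wedge ends sit symmetrically between the two clips (side crop (215,215) and (425,265)), and the far clip is in line with the cartridge, within about 1.5 mm in x. Now I press down in small steps.

```bash
python3 -m inch '[[[255,0,-0.001,0.004,0],[255,0,0,0.004,0],[255,0,0,0,0]]]' 80; python3 -m inch '[[[255,0,0,0.003,0],[255,0,0,0.002,0],[255,0,0,0,0]]]'
```

```text
t: 6.9
position: [0.5352, -0.1536, 0.0911]
tcp_rot: [0.521, 0.853, -0.0, -0.0]
ft_force: [0.5, -0.5, -1.4]
gripper_width: 0.251
t: 7.28
position: [0.5362, -0.1539, 0.0875]
tcp_rot: [0.521, 0.853, 0.0, 0.001]
ft_force: [-1.3, 1.1, 6.0]
gripper_width: 0.254
```

Contact with both clips at 6 N. I keep pressing.

```bash
python3 -m inch '[[[255,0,0,0.002,0],[255,0,0,0.002,0],[255,0,0,0,0]]]'; python3 -m inch '[[[255,0,0,0.002,0],[255,0,0,0.002,0],[255,0,0,0,0]]]'
python3 - <<'E'
from h import *
im,d=arm.grab_frame('side'); save('s4.png',cv2.resize(im[200:350,270:420],None,fx=4,fy=4,interpolation=cv2.INTER_CUBIC))
o=arm.get_obs(); print(o['position'],o['ft_force'],o['wrist_torque'])
E
```

```text
t: 7.65
position: [0.5376, -0.1542, 0.085]
tcp_rot: [0.521, 0.853, 0.001, 0.003]
ft_force: [-1.3, 2.0, 14.0]
gripper_width: 0.253
t: 8.02
position: [0.5363, -0.1541, 0.0793]
tcp_rot: [0.521, 0.853, 0.0, 0.001]
ft_force: [-1.3, -0.1, 7.1]
gripper_width: 0.253
[ 0.53634383 -0.15407368  0.0792483 ] [-0.43917437 -0.29717894  7.31007158] [-0.04677165  0.14008101 -0.03267831]
```

View pics/s4.png

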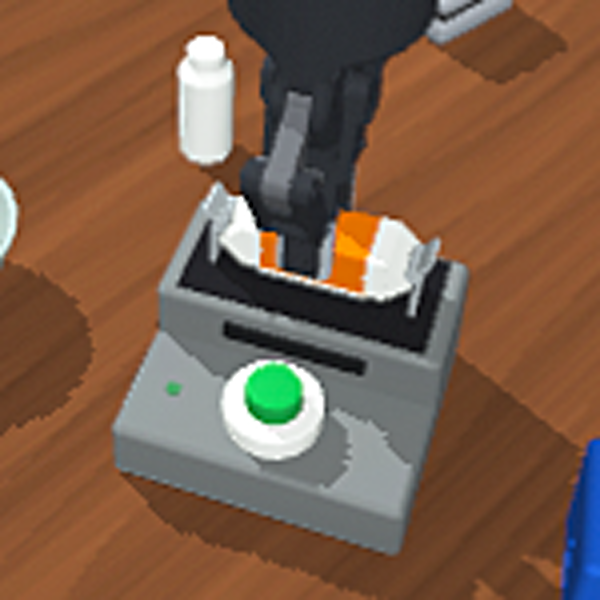

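The force peaked at 14 N and then dropped to 7 N at TCP z 0.079. It looks snapped in. I nudge further to confirm it sits on the rib.

```bash
python3 -m inch '[[[255,0,0,0.0015,0],[255,0,0,0,0]]]'; python3 -m inch '[[[255,0,0,0.0015,0],[255,0,0,0,0]]]'
```

```text
t: 8.32
position: [0.5364, -0.1541, 0.0792]
tcp_rot: [0.521, 0.853, 0.0, 0.001]
ft_force: [-3.4, 0.7, 16.9]
gripper_width: 0.257
t: 8.57
position: [0.5364, -0.1541, 0.0792]
tcp_rot: [0.521, 0.853, 0.0, 0.002]
ft_force: [-6.6, 0.7, 27.2]
gripper_width: 0.253
```

The z stays at 0.0792 while the force rises to 27 N, so it is hard against the rib. I unload and open.

```bash
python3 -m inch '[[[255,0,0,-0.002,0],[255,0,0,-0.001,0],[255,0,0,0,0]]]' 20; python3 -m inch '[[[0,0,0,0,0],[0,0,0,0,0],[0,0,0,0,0],[0,0,0,0,0]]]'; python3 -m inch '[[[0,0,0,-0.02,0],[0,0,0,-0.05,0],[0,0,0,-0.04,0],[0,0,0,0,0]]]'
python3 - <<'E'
from h import *
c=cam('wrist'); im,d=arm.grab_frame('wrist'); save('w5.png',im)
o=arm.get_obs(); print(o['position'],o['ft_force'])
ys,xs=np.mgrid[0:400,0:640]; m=d>0; P=np.full((400,640,3),np.nan); P[m]=deproj('wrist',np.c_[xs[m],ys[m]],d[m],c)
hsv=cv2.cvtColor(im,cv2.COLOR_RGB2HSV).astype(int)
org=(hsv[...,0]>5)&(hsv[...,0]<22)&(hsv[...,1]>150)&(hsv[...,2]>190)&(P[...,2]>.06)&(P[...,2]<.11)
q=P[org]; A=np.c_[q[:,:2]-q[:,:2].mean(0),np.ones(len(q))]; print(len(q),q.mean(0),'plane',np.linalg.lstsq(A,q[:,2],rcond=None)[0])
r=arm.silhouettes('wrist','cartridge')
if r:
    p=P[r[0]['region']]; p=p[(p[:,2]>.07)]; print(r[0]['conf'],cv2.minAreaRect((p[:,:2]*1000).astype(np.float32)))
g=(hsv[...,0]>50)&(hsv[...,0]<80)&(hsv[...,1]>120)&(hsv[...,2]>100)
n,l,s,cc=cv2.connectedComponentsWithStats(g.astype(np.uint8)); i=1+np.argmax(s[1:,4]); print('green',cc[i],onz('wrist',[cc[i]],.048,c),np.nanmedian(P[l==i],0))
im,d=arm.grab_frame('side'); save('s5.png',cv2.resize(im[200:350,270:420],None,fx=4,fy=4,interpolation=cv2.INTER_CUBIC))
E
```

```text
t: 8.95
position: [0.5363, -0.1541, 0.0793]
tcp_rot: [0.521, 0.853, 0.0, 0.001]
ft_force: [-0.1, -0.7, 8.3]
gripper_width: 0.253
t: 9.45
position: [0.5353, -0.1536, 0.078]
tcp_rot: [0.521, 0.853, -0.0, -0.0]
ft_force: [-0.6, 0.5, 0.4]
gripper_width: 0.997
t: 9.95
position: [0.5381, -0.1544, 0.192]
tcp_rot: [0.521, 0.853, 0.001, 0.004]
ft_force: [-0.2, -0.5, -0.4]
gripper_width: 1.0
[ 0.53660915 -0.15402498  0.18973236] [-0.74013169 -0.62507567 -0.75225028]
1498 [ 0.53545853 -0.15356317  0.08338055] plane [0.00065536 0.00545648 0.08338055]
0.71 ((535.88330078125, -154.7079620361328), (24.197315216064453, 80.07727813720703), 27.585227966308594)
green [257.89210019 187.07321773] [[ 0.4851763 -0.1786811  0.048    ]] [ 0.48533806 -0.17754627  0.05102793]
```

View pics/w5.png

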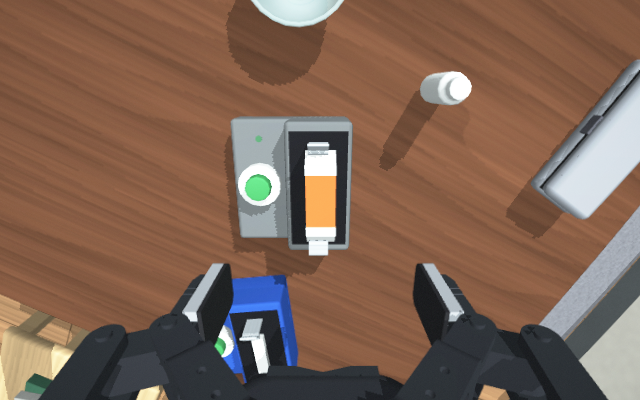

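View pics/s5.png

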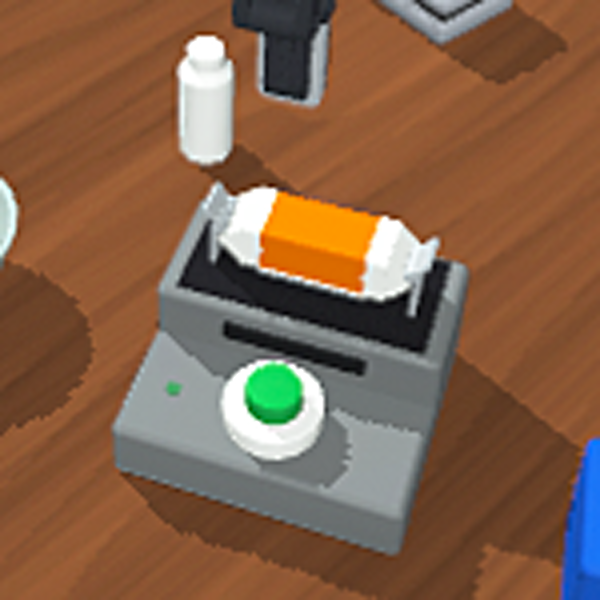

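The cartridge is seated: at (320,195) in the wrist view and level, with its top at z 0.083 against the 0.084 expected. The clips are closed over both wedge ends and the fingers are clear. Now I close the fingers, move over the button at (258,187), and turn the jaws along the dryer's y for clearance.

```bash
python3 -m inch '[[[255,0,-0.028,0,0],[255,0,-0.028,0,0],[255,0,0,0,-0.175],[255,0,0,0,-0.175],[255,0,0,0,-0.175]]]' 40; python3 -m inch '[[[255,0,0,0,-0.175],[255,0,0,0,-0.175],[255,0,0,0,-0.175],[255,0,0,0,-0.175],[255,0,0,0,-0.175]]]';python3 -m inch '[[[255,0,0,0.04,-0.17],[255,0,0,0.04,0],[255,0,0,0.015,0],[255,0,0,0,0]]]'
python3 - <<'E'
from h import *
c=cam('wrist');im,d=arm.grab_frame('wrist'); save('w6.png',im)
o=arm.get_obs(); print(o['position'],o['tcp_rot'],o['ft_force'],o['gripper_width'])
hsv=cv2.cvtColor(im,cv2.COLOR_RGB2HSV).astype(int)
g=(hsv[...,0]>50)&(hsv[...,0]<80)&(hsv[...,1]>120)&(hsv[...,2]>100)
n,l,s,cc=cv2.connectedComponentsWithStats(g.astype(np.uint8)); i=1+np.argmax(s[1:,4]); print(s[i],'green',cc[i],onz('wrist',[cc[i]],.048,c))
im,d=arm.grab_frame('side'); save('s6.png',cv2.resize(im[200:350,270:420],None,fx=4,fy=4,interpolation=cv2.INTER_CUBIC))
E
```

```text
t: 10.72
position: [0.4842, -0.1789, 0.1863]
tcp_rot: [0.279, 0.96, 0.0, -0.002]
ft_force: [-0.6, -0.0, 0.3]
gripper_width: 0.001
t: 11.35
position: [0.4843, -0.1788, 0.1863]
tcp_rot: [-0.154, 0.988, 0.001, -0.002]
ft_force: [-0.1, -0.0, -0.2]
gripper_width: 0.001
t: 11.85
position: [0.4842, -0.1787, 0.0918]
tcp_rot: [-0.234, 0.972, 0.001, -0.002]
ft_force: [-0.5, -0.3, 1.2]
gripper_width: 0.002
[ 0.48546971 -0.179204    0.09314094] [-2.34348649e-01  9.72152465e-01  3.08038438e-04 -4.47217306e-04] [0.36273936 0.34258236 0.44691117] -0.005384722606567711
[ 299  216   38   37 1069] green [317.10196445 233.69130028] [[ 0.48311246 -0.18064482  0.048     ]]
```

View pics/w6.png

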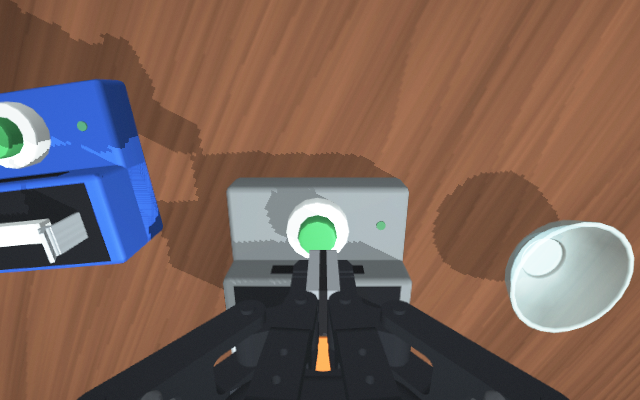

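View pics/s6.png

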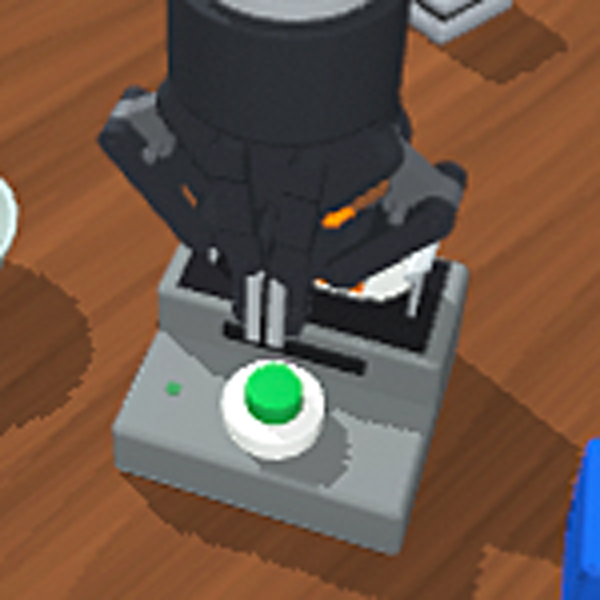

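The fingertips are over the button: tips at (322,250), green at (317,234), with clearance to the cartridge. I descend and press in steps.

```bash
python3 -m inch '[[[255,0.001,0,0.02,0],[255,0,0,0.012,0],[255,0,0,0.003,0],[255,0,0,0,0]]]';python3 -m inch '[[[255,0,0,0.002,0],[255,0,0,0.002,0],[255,0,0,0,0]]]'
```

```text
t: 12.45
position: [0.4849, -0.1798, 0.0588]
tcp_rot: [-0.234, 0.972, -0.0, 0.0]
ft_force: [-1.5, 0.2, 1.8]
gripper_width: 0.004
t: 12.82
position: [0.485, -0.1798, 0.0546]
tcp_rot: [-0.234, 0.972, -0.0, 0.0]
ft_force: [-1.3, 0.6, 4.3]
gripper_width: -0.005
```

```bash
python3 -m inch '[[[255,0,0,0.002,0],[255,0,0,0.001,0],[255,0,0,0,0]]]';python3 -m inch '[[[255,0,0,0.002,0],[255,0,0,0,0]]]';python3 -m inch '[[[255,0,0,0.0015,0],[255,0,0,0,0]]]'
python3 - <<'E'
from h import *
im,d=arm.grab_frame('side'); save('s7.png',cv2.resize(im[200:350,270:420],None,fx=4,fy=4,interpolation=cv2.INTER_CUBIC))
E
```

```text
t: 13.2
position: [0.4851, -0.1798, 0.0537]
tcp_rot: [-0.234, 0.972, -0.0, 0.001]
ft_force: [-6.6, 1.4, 22.0]
gripper_width: -0.001
t: 13.45
position: [0.4851, -0.1799, 0.0535]
tcp_rot: [-0.234, 0.972, -0.001, 0.001]
ft_force: [-9.8, 4.3, 36.2]
gripper_width: -0.001
t: 13.7
position: [0.4852, -0.1799, 0.0533]
tcp_rot: [-0.234, 0.972, -0.001, 0.001]
ft_force: [-13.5, 4.0, 46.4]
gripper_width: 0.001
```

View pics/s7.png

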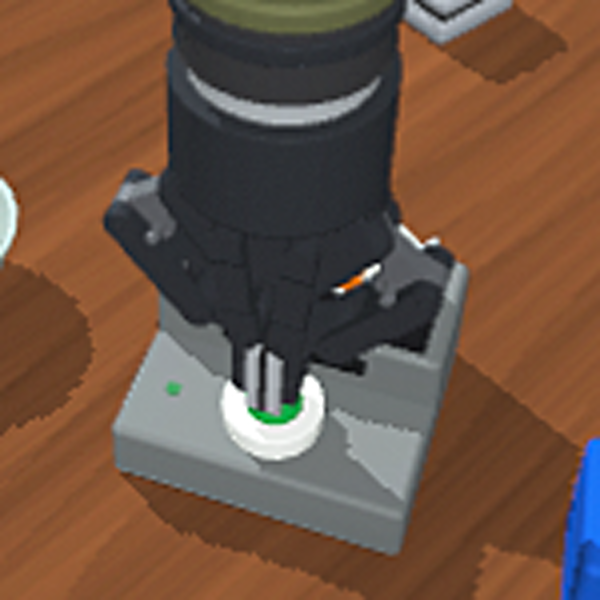

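There is a hard stop after the soft travel (about 4 N at 5 mm, then stiff), and the image shows the green face flush with the housing, so it is fully down. I release it straight away.

```bash
python3 -m inch '[[[255,0,0,-0.005,0],[255,0,0,-0.005,0],[255,0,0,-0.01,0],[255,0,0,-0.04,0],[255,0,0,-0.05,0]]]';python3 -m inch '[[[255,0,0,-0.03,0],[255,0.06,0,0,0],[255,0.06,0,0,0],[255,0,0,0,0]]]'
python3 - <<'E'
from h import *
c=cam('wrist');im,d=arm.grab_frame('wrist'); save('w8.png',im)
o=arm.get_obs(); print(o['t'],o['position'],o['ft_force'])
im,d=arm.grab_frame('side'); save('s8.png',cv2.resize(im[200:350,270:420],None,fx=4,fy=4,interpolation=cv2.INTER_CUBIC))
im,d=arm.grab_frame('top'); save('t8.png',im); np.savez('/tmp/t8.npz',im=im,d=d)
hsv=cv2.cvtColor(im,cv2.COLOR_RGB2HSV).astype(int)
ys,xs=np.mgrid[0:400,0:640]; m=d>0; P=np.full((400,640,3),np.nan); P[m]=deproj('top',np.c_[xs[m],ys[m]],d[m])
w=np.zeros_like(m); w[200:310,330:435]=1
g=w&(hsv[...,0]>50)&(hsv[...,0]<80)&(hsv[...,1]>120)&(hsv[...,2]>120); print('green z now',np.median(P[g][:,2]),g.sum())
P0=np.load('/tmp/P.npy'); 
i0=np.load('/tmp/top0.npz')['im']; h0=cv2.cvtColor(i0,cv2.COLOR_RGB2HSV).astype(int); g0=w&(h0[...,0]>50)&(h0[...,0]<80)&(h0[...,1]>120)&(h0[...,2]>120); print('before',np.median(P0[g0][:,2]))
og=w&(hsv[...,0]>8)&(hsv[...,0]<22)&(hsv[...,1]>190)&(hsv[...,2]>200)&(P[...,2]>.06); q=P[og]; print('orange',og.sum(),q.mean(0),q[:,2].min(),q[:,2].max())
df=np.abs(im.astype(int)-i0.astype(int)).max(2)
for k,(a,b,cx,e) in dict(case=(100,155,250,345),tube=(198,226,300,325),bowl=(262,320,272,330)).items(): print(k,(df[a:b,cx:e]>40).sum())
E
```

```text
t: 14.38
position: [0.4838, -0.1793, 0.1577]
tcp_rot: [-0.234, 0.972, 0.001, -0.001]
ft_force: [1.3, 0.2, 0.2]
gripper_width: 0.002
t: 14.88
position: [0.3744, -0.235, 0.1876]
tcp_rot: [-0.232, 0.973, 0.001, -0.001]
ft_force: [0.9, 0.3, 0.1]
gripper_width: 0.002
14.925 [ 0.37677216 -0.23487817  0.18782562] [ 1.25829271 -0.5985936  -0.33180944]
green z now nan 87
before nan
orange 26 [ 0.53834131 -0.15548673  0.08325061] 0.06434583481215062 0.08933858082716895
case 0
tube 0
bowl 0
```

View pics/s8.png

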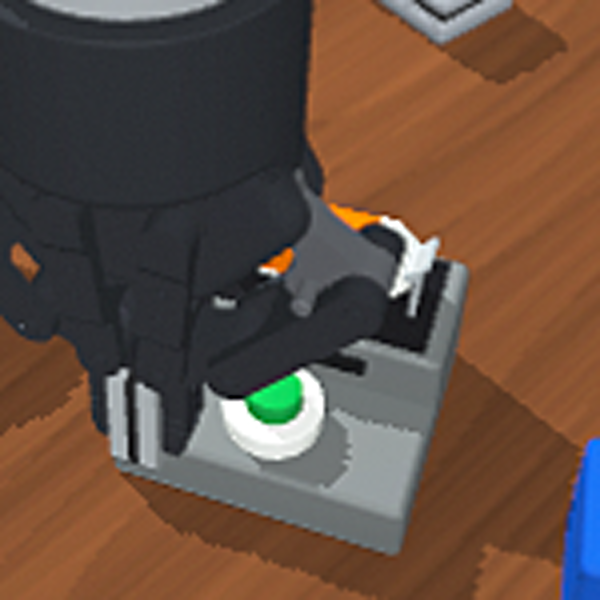

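View pics/t8.png

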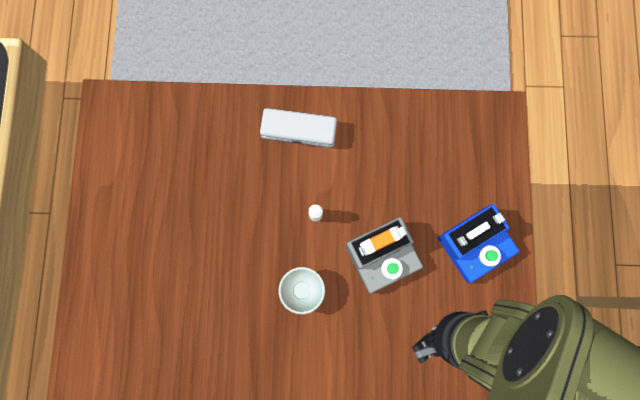

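The button is up again, the cartridge is in, and the other items show 0 changed pixels. Before handing in, I check from the saved side pictures how far down the button really was, because the press ended on a hard stop.

```bash
python3 - <<'E'
from h import *
a=np.linspace(0,2*np.pi,60)
th=np.radians(26.7); C=np.array([.4860,-.1795])
for n in ('s5','s7','s8'):
    im=cv2.imread(f'pics/{n}.png'); h=cv2.cvtColor(im,cv2.COLOR_BGR2HSV).astype(int)
    g=(h[...,0]>45)&(h[...,0]<80)&(h[...,1]>140)&(h[...,2]>80); g[:,:215]=0
    yy,xx=np.nonzero(g); 
    if len(yy): print(n,len(yy),'col',xx.min(),xx.max(),'row',yy.min(),yy.max(), 'bottom bright rows by col',[int(yy[xx==c].max()) for c in (262,275,288)], [int(yy[xx==c].min()) for c in (262,275,288)])
ims=[]
for n in ('s5','s7'):
    im=cv2.imread(f'pics/{n}.png')[320:480,200:350]; ims.append(cv2.resize(im,None,fx=2.6,fy=2.6,interpolation=cv2.INTER_CUBIC))
cv2.imwrite('pics/cmp.png',np.hstack(ims))
for z in (.048,.045,.042):
    P=np.c_[C[0]+.012*np.cos(a),C[1]+.012*np.sin(a),np.full(60,z)]; q=(proj('side',P)-[270,200])*4; print(z,'row',q[:,1].min().round(1),q[:,1].max().round(1),'col',q[:,0].min().round(1),q[:,0].max().round(1))
E
```

```text
s5 2691 col 246 300 row 364 423 bottom bright rows by col [421, 423, 420] [369, 365, 369]
s7 566 col 249 301 row 397 423 bottom bright rows by col [421, 423, 420] [411, 417, 404]
s8 1929 col 244 300 row 374 423 bottom bright rows by col [421, 423, 420] [388, 382, 375]
0.048 row 365.8 416.6 col 240.1 301.7
0.045 row 370.6 421.4 col 240.0 301.3
0.042 row 375.3 426.0 col 239.9 301.0
```

View pics/cmp.png

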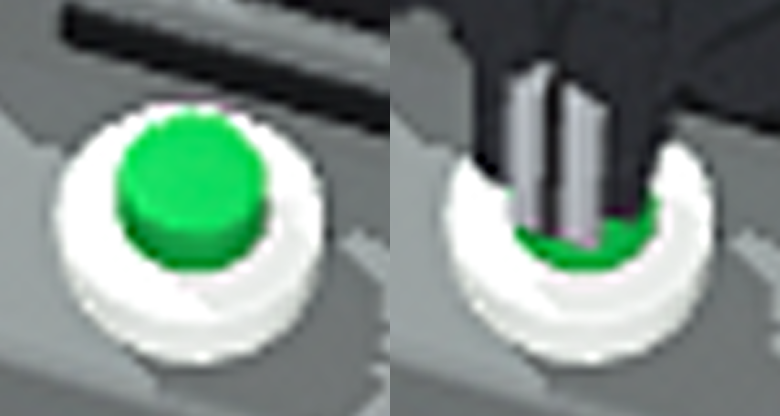

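In the pressed frame, the green face's widest point dropped to the housing rim (crop row about 205, from about 170), and no dark side wall is left showing. That means the full 6 mm travel. In the released frame the face is back up at row 375. I hand in.

```bash
python3 - <<'E'
from h import *
print(arm.finish_job(), arm.get_obs()['t'])
E
```

```text
the job is handed in; nothing more can be done
the job is handed in; nothing more can be done
```

The orange cartridge is seated in the grey dryer and released, and the green button was pressed fully down and came back up. I handed the job in at about 15 s, with the arm clear of everything.

- **Cartridge:** The pressing force peaked at about 14 N, dropped to 7 N as it snapped in, then rose to 27 N with no further travel, so it was hard on the rib. After letting go, it was level with its top at 83.4 mm (84 mm expected). It was centred, with both clips closed over the wedge ends.
- **Button:** It moved softly up to about 4–5 N, then hit a hard stop with the green face flush with the housing. The later side picture shows it back up.
- **Other items:** The tube, case and bowl show no changed pixels in the top view.

Three checks were not clean:
- **Force on the button:** The wrist force reached about 46 N on the button's end stop, more than intended. The fingertips pressed there, not the gripper body, and the 120 N wrist limit was not reached.
- **Button height:** The top camera gave no depth reading on the button, before or after. That it came back up rests on the pictures alone.
- **Stop height:** The hard stop came about 3.5 mm higher than the listed fingertip length predicts, so I confirmed the full press from the picture.

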